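# Unlock the test guard and hold its gate wide

## Robot

A 7-joint arm with a two-finger parallel gripper is mounted at the origin on a cart in front of the work surface, level with it; the furniture and walls round the work are solid. World frame = base frame: x ahead of the robot, y to its left, z up, the work surface at z = 0. Lengths are in m, angles in rad, forces in N, time in s.
With the tool pointing down it reaches from about 0.425 to 0.825 m from the base axis. Payload 3.6 kg.
Tool frame: the origin (TCP) lies midway between the tips of the shut fingers; the grasp point (between the pads) lies 19 mm behind it; z points along the fingers, y is the direction in which the jaws open and shut (so a half turn about z gives the same grasp; the last joint's range is limited). The gripper opens to 85 mm and grips with 20 to 120 N. Pads are 22 mm wide; open, the fingers measure 114 mm over their backs; the gripper's body (76 mm by 85 mm) begins 54 mm behind the grasp point. The pads swing forward as they close: fully open they stand 13 mm farther back than shut.
Start: joints at [1.125, 0.615, -0.013, 1.423, 0.008, 1.103, -0.04], TCP at [0.265, -0.594, 0.231] pointing down, gripper open.
Joint ranges: [-3.12, 3.12], [-0.3, 2.06], [-1.34, 1.32], [0.26, 2.42], [-1.36, 4.5], [0.01, 1.98], [-2.84, 2.84]. Speed limits (rad/s): [2.79, 2.79, 3.14, 3.14, 3.14, 3.14, 3.14].

## Interface

Orientations are given as a unit quaternion [w, x, y, z].
In Python, from cell import readout, vision, workorder gives the robot as it stands.
- The arm moves only by the shell command python3 -m crank 'ROWS' [OPENING] [FORCE]. ROWS is JSON, a list of rows, each a list of 4 numbers: the shift along the world's x, y, z in mm, then the turn about the world's z in rad. In form: [[tx, ty, tz, spin], ...]. A call has 1 to 20 rows; each row shifts and turns the commanded pose from where the row before left it; what a row does not reach is not made up. A row lasts 1/8 s, in which the tool goes at most 62.5 mm and 10.7 degrees, less where a joint would pass 70% of its speed; a pose out of reach is approached as far as the arm can. A call with a gripper value outside its range is refused whole. OPENING is the opening in per cent of the stroke, from 0 (shut) to 100 (fully open), set as the call begins (- or left out, the last holds). The fingers move at their own pace and stop on an object; FORCE is the grip in N (left out, the last holds). Time passes only in rows, so rows that do not move let the fingers close. It gives the time, the measured TCP pose, the force and the opening at its end, in the units of the state.
- readout.get_state(): the state, without advancing time (a new reading comes with each control period).
- vision.capture(name): name is "scene" or "top" or "wrist"; returns a dict with "frame" (384x512x3 uint8, red, green, blue), "K" (3x3 intrinsics, pixels), "T" (4x4, takes a point from camera to world coordinates); the wrist camera has in their place "T_tool_cam" (4x4, takes a point from camera to tool coordinates, whose origin is the TCP and whose axes are the flange's). Camera axes: x right, y up, looking along -z (the intrinsics and any distortion apply to the point x, -y, -z); pixel columns grow to the right and rows downward; lengths in m; the calibration is good to about 2 mm. A picture is of the moment at which its call begins: read the wrist's pose just before it. There is no depth.
- workorder.job_done(): hands the job in, once; it reports no verdict.
The state is a dict: "t": time; "joint_pos": joint angles; "dq": joint speeds; "tau": joint torques, N m; "ee_pos": TCP position; "tool_rot": TCP orientation; "contact_force": force on the tool from outside, world axes, zero at the start; "ft_torque": the same for the moment, N m; "opening": finger opening in m.
Only numpy, scipy, OpenCV 4.12 (cv2) and the standard library are available. Lean on these libraries where they do the work, as an engineer would, in place of code of your own. Each camera call takes 0.05 s, during which the arm holds its last target.

## Task

Turn the blue-knobbed cam lever on the guard's top rail until it lies along the rail, pointing to the right, then close up the red catch and after it the yellow catch, each tab fully home against its steel lug. Then swing the gate towards you, past its detent, and finish while still holding it wide open (a good 75 degrees or more), since its spring would pull it shut and someone must reach the transformer inside. Leave the loose things on the worktop where they are.

Things in the scene. Friction and masses are not known exactly. Their poses are not given: they have to be found in the camera images.
- guard: guard fixed to the worktop: grey base, aluminium posts, clear panels, open top; aluminium rail across its front, 325 mm long, 40 mm deep, top 132 mm above the worktop. Origin on the worktop under the middle of the rail's front face; x points into the guard, y along the rail to the left, z up. A 12 mm high sill stands out 95 mm in front at the hinge end. Behind the rail nothing is over 110 mm
- cam_lever (a joint): angle of the cam lever (black arm, blue knob) on the rail near its right end, vertical axis. 0 (up to 0.3 at the start): arm points into the guard (+x), brass cam blocks the red catch; grows clockwise from above; at 1.57 the arm points right along the rail (-y); stop 1.65. Red catch free from about 0.95; beyond 1.25 counts as turned. Stays where left; 2.5 N at the knob turns it
- lever_knob (a point): centre of the lever's upright blue knob, 16 mm across and 36 mm tall (top 18 mm above this point, lever arm 16 mm below it); it stands 50 mm from the lever's axis
- lever_axis (a point): point on the lever's fixed vertical axis, level with the knob's centre
- red_catch (a joint): travel of the red tab: 0 (up to 0.0015 at the start) latched, 0.013 (m) fully home against its steel lug; beyond 0.0115 counts as home. It slides to the left along the rail (+y of the guard); friction of about 5 N holds it wherever it is left. Made to be squeezed against its lug between two fingers, along the rail
- red_pinch (a point): fixed point midway between the outer faces of red tab and lug once closed up, 160 mm above the worktop. Tab (right) and lug (left): each 30 mm deep, 14 mm thick along the rail, tops at 172 mm. Lug's outer face 14 mm left of the point (+y of guard), tab's outer face 27 mm right of it when latched, 14 mm when home. Flat steel parts, cam and hooks beside them reach 147 mm
- yellow_catch (a joint): the same for the yellow catch; it must stay latched until the red one is home
- yellow_pinch (a point): the same point of the yellow catch, 90 mm to the left of the red one; same sizes (yellow tab right, steel lug left)
- gate (a joint): angle of the gate (clear pane, aluminium frame, 202 mm wide, 125 mm tall, in front of the rail): 0 shut, 1.57 square to the rail, stop 1.7; hinged at its left end, opens to the robot, clockwise from above. Both catches hook it shut. Closing spring: 1 N at the handle, 2 N when wide; sprung ball at 0.6 to 0.8 rad (detent) adds a few N. Does not stay wide alone. Wide: beyond 1.3
- gate_handle (a point): centre of the grip of the gate's upright black handle post, 16 mm across, its free upper part runs from 35 mm below to 23 mm above this point; it stands 34 mm in front of the gate, 164 mm from the hinge axis, and rises clear above the gate (125 mm) and the rail
- gate_hinge (a point): point on the gate's fixed vertical hinge axis, level with gate_handle
- relay: loose grey relay cube 22x29x34 mm, leave alone; origin under its centre
- screw_tin: loose open round tin with screws, 77 mm across, 27 mm tall, leave alone; origin under its centre
- black_tape: loose roll of black tape 62 mm across, 19 mm tall, leave alone; origin under its centre
- multimeter: loose yellow and black multimeter 155x78x48 mm, leave alone; origin under its centre
- cell: loose red and silver battery cell 50 mm long, 15 mm thick, leave alone; origin under its centre

How it is judged:
On the way, in this order (a step that is already met when the one before it is completed fails the run):
1. the cam lever is turned along the rail, both catches still latched (value of joint cam_lever above 1.25 rad and value of joint each of red_catch, yellow_catch below 0.006 m), for 0.1 s.
2. the red catch is home, the yellow one still latched (value of joint red_catch above 0.0115 m and value of joint yellow_catch below 0.006 m), for 0.1 s.
3. the yellow catch is home too, the gate still shut (value of joint each of red_catch, yellow_catch above 0.0115 m and value of joint gate below 0.1 rad), for 0.1 s.
4. the gate has been drawn past its detent (value of joint gate above 0.95 rad and contact force between the fingers and gate above 0.3 N).
At the end, for the whole second after the job is handed in: The fingers hold the gate still, open beyond 1.3 rad (75 degrees) against its spring, with a contact force above 0.5 N; the cam lever stays beyond 1.25 rad and both catches stay home (beyond 10.5 mm of 13 mm) (value of joint gate above 1.3 rad and velocity of joint gate between -0.1 and 0.1 rad/s and contact force between the fingers and gate above 0.5 N and value of joint cam_lever above 1.25 rad and value of joint each of red_catch, yellow_catch above 0.0105 m); the arm keeps its last pose, push and grip.
It fails at once if the yellow catch is moved before the red one is home (value of joint yellow_catch above 0.006 m and value of joint red_catch below 0.0105 m).
It fails at once if a loose thing on the worktop is moved more than 30 mm (distance of any of relay, screw_tin, black_tape, multimeter, cell from where it was at the start of the episode above 0.03 m).
It also fails if it takes over 56 s, if anything falls off the work surface, if the arm or the gripper's body presses on something with over 40 N, if the wrist force passes 120 N, or if a joint passes its speed limit or range.

## Working session

There is one attempt and no reset: what is moved stays moved. The work goes in short steps, Python scripts to look and compute and a shell command to move; the robot and the scene stay as the last step left them, time stands still between calls to the robot, and variables do not carry over. Pictures are saved under pics/ and viewed, and the job is handed in when it is done.

```bash
ls; mkdir -p pics; python3 - <<'E'
from cell import readout, vision
import cv2, numpy as np, pickle
s=readout.get_state(); print(s)
for n in ["scene","top","wrist"]:
    c=vision.capture(n); cv2.imwrite(f"pics/{n}0.png",cv2.cvtColor(c["frame"],cv2.COLOR_RGB2BGR))
    pickle.dump(c,open(f"pics/{n}0.pkl","wb")); print(n,{k:np.round(v,4).tolist() for k,v in c.items() if k!="frame"})
E
```

```text
pics
{'t': 0.0, 'joint_pos': array([ 1.12452324,  0.61590756, -0.01260952,  1.42492533,  0.00809501,
        1.10340275, -0.04039378]), 'dq': array([-7.05852369e-04,  9.94567130e-05, -5.65735552e-04, -2.49295316e-04,
        2.67187638e-05, -5.27875122e-04,  6.68973176e-04]), 'tau': array([-7.37775622e-05, -4.69211626e+01,  2.59274645e-01, -1.71031934e+01,
        9.97831346e-03,  9.70150810e-03, -6.00226343e-06]), 'ee_pos': array([ 0.26459862, -0.59285538,  0.23013698]), 'tool_rot': array([-1.26393095e-03,  9.78046956e-01,  2.08380590e-01, -2.88531437e-04]), 'contact_force': array([-0.85965039, -0.01785445, -0.14470113]), 'ft_torque': array([ 0.02864435, -0.02366785, -0.03210858]), 'opening': 0.0854591906064343}
scene {'K': [[371.8737, 0.0, 252.7587], [0.0, 371.8737, 184.1124], [0.0, 0.0, 1.0]], 'T': [[-0.9137, 0.2118, -0.3469, 0.1276], [-0.4064, -0.4922, 0.7698, 1.0121], [-0.0077, 0.8443, 0.5358, 0.8099], [0.0, 0.0, 0.0, 1.0]]}
top {'K': [[468.2419, 0.0, 260.2524], [0.0, 468.2419, 193.2914], [0.0, 0.0, 1.0]], 'T': [[0.075, 0.7893, -0.6094, -0.3774], [-0.9972, 0.0579, -0.0477, -0.0354], [-0.0024, 0.6113, 0.7914, 1.3311], [0.0, 0.0, 0.0, 1.0]]}
wrist {'K': [[334.4199, 0.0, 259.8411], [0.0, 334.4199, 191.6751], [0.0, 0.0, 1.0]], 'T_tool_cam': [[-0.0002, 0.9605, 0.2783, 0.0711], [1.0, 0.0001, 0.0003, 0.0001], [0.0003, 0.2783, -0.9605, -0.1419], [0.0, 0.0, 0.0, 1.0]]}
```

View pics/scene0.png

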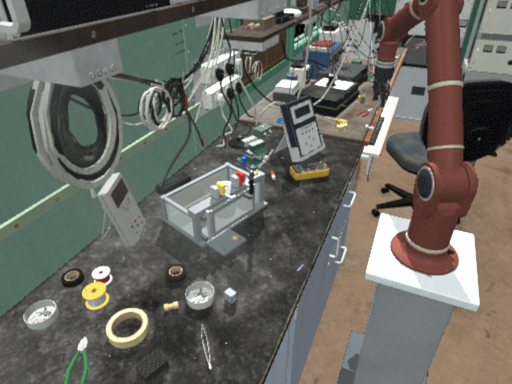

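View pics/top0.png

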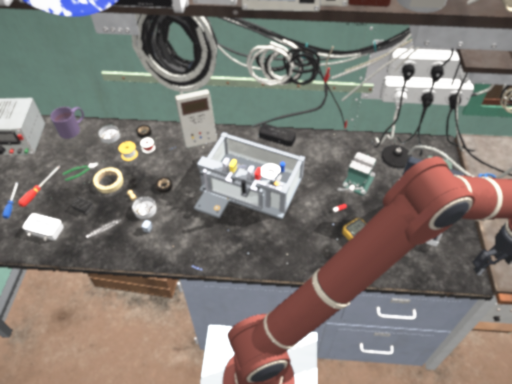

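View pics/wrist0.png

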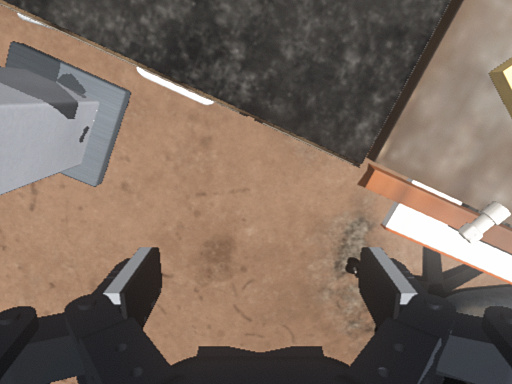

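```bash
python3 - <<'E'
import cv2
a=cv2.imread("pics/scene0.png")[150:260,150:280]; cv2.imwrite("pics/s_z.png",cv2.resize(a,None,fx=5,fy=5,interpolation=cv2.INTER_CUBIC))
a=cv2.imread("pics/top0.png")[120:230,185:315]; cv2.imwrite("pics/t_z.png",cv2.resize(a,None,fx=5,fy=5,interpolation=cv2.INTER_CUBIC))
E
```

```text
(no output)
```

View pics/s_z.png

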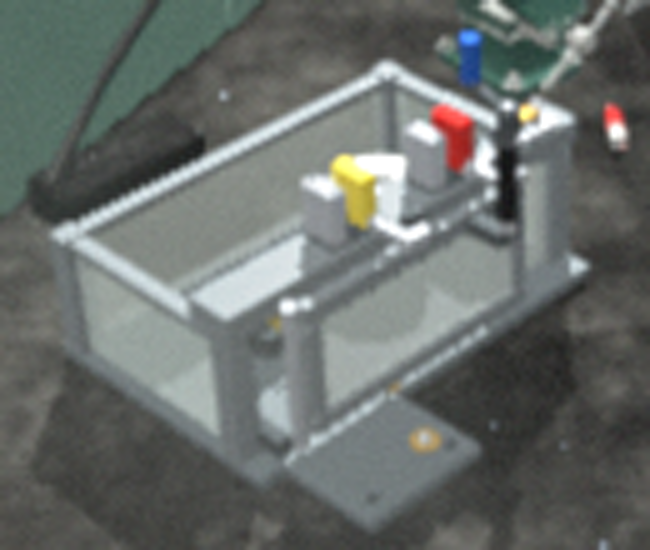

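View pics/t_z.png

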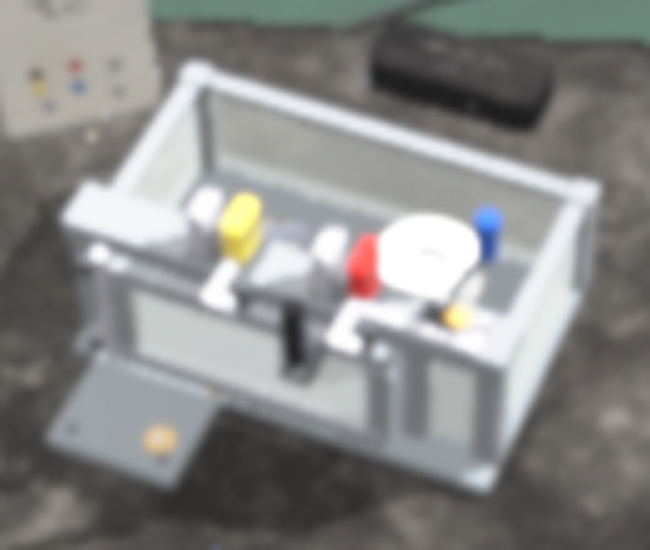

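```bash
cat > h.py <<'E'
import numpy as np, cv2, pickle
from scipy.spatial.transform import Rotation as R
def Rt(q): return R.from_quat([q[1],q[2],q[3],q[0]]).as_matrix()
def ray(c,uv,T=None):
    T=c["T"] if T is None else T
    d=np.linalg.inv(c["K"])@np.array([uv[0],uv[1],1.]); d=T[:3,:3]@np.array([d[0],-d[1],-d[2]])
    return T[:3,3],d/np.linalg.norm(d)
def onz(c,uv,z,T=None):
    o,d=ray(c,uv,T); return o+d*(z-o[2])/d[2]
def tri(r1,r2):
    (o1,d1),(o2,d2)=r1,r2
    A=np.stack([d1,-d2],1); s=np.linalg.lstsq(A,o2-o1,rcond=None)[0]
    a=o1+s[0]*d1;b=o2+s[1]*d2; return (a+b)/2,np.linalg.norm(a-b)
def proj(c,p,T=None):
    T=c["T"] if T is None else T
    q=T[:3,:3].T@(np.asarray(p)-T[:3,3]); return c["K"][:2,:2]@np.array([q[0],-q[1]])/-q[2]+c["K"][:2,2]
def Twrist(s,c):
    T=np.eye(4);T[:3,:3]=Rt(s["tool_rot"]);T[:3,3]=s["ee_pos"];return T@c["T_tool_cam"]
RNG={"blue":((105,120,60),(130,255,255)),"red":((0,150,90),(6,255,255)),"yellow":((22,130,110),(34,255,255))}
def blobs(f,col,roi=None,amin=6):
    h=cv2.cvtColor(f,cv2.COLOR_RGB2HSV); m=cv2.inRange(h,*map(np.array,RNG[col]))
    if col=="red": m|=cv2.inRange(h,np.array((174,150,90)),np.array((180,255,255)))
    n,l,st,ce=cv2.connectedComponentsWithStats(m)
    o=[]
    for i in range(1,n):
        x,y,w,hh,a=st[i]
        if a>=amin and (roi is None or (roi[0]<=ce[i][0]<=roi[2] and roi[1]<=ce[i][1]<=roi[3])): o.append((a,np.round(ce[i],1),(x,y,w,hh)))
    return sorted(o,key=lambda t:-t[0])
E
python3 - <<'E'
from h import *
s=pickle.load(open("pics/scene0.pkl","rb"));t=pickle.load(open("pics/top0.pkl","rb"))
for col in RNG:
    a=blobs(s["frame"],col,(200,150,275,210));b=blobs(t["frame"],col,(200,150,300,190));print(col,a,b)
    if a and b: print(tri(ray(s,a[0][1]),ray(t,b[0][1])))
# handle top scene (507,105)/5+(150,150); top (293,305)/5+(185,120)
print("handle top",tri(ray(s,(150+507/5,150+105/5)),ray(t,(185+293/5,120+308/5))))
for n,a,b in [("FR post base",(575,268),(487,485)),("sill corner frontleft",(372,525),(180,485)),("sill left",(290,460),(50,435)),("back right top",(388,68),(585,190)),("back left top",(65,235),(200,72))]:
    A=(150+a[0]/5,150+a[1]/5);B=(185+b[0]/5,120+b[1]/5)
    print(n,onz(s,A,.012),onz(t,B,.012))
E
```

```text
blue [(np.int32(45), array([243.6, 160.7]), (np.int32(242), np.int32(156), np.int32(5), np.int32(11)))] [(np.int32(27), array([282.3, 165.5]), (np.int32(280), np.int32(162), np.int32(5), np.int32(9)))]
(array([ 0.63177612, -0.0288757 ,  0.17522934]), np.float64(0.000997224531402067))
red [(np.int32(52), array([240.6, 176.6]), (np.int32(237), np.int32(172), np.int32(7), np.int32(12))), (np.int32(7), array([272.3, 172.6]), (np.int32(271), np.int32(172), np.int32(4), np.int32(2)))] [(np.int32(21), array([257.2, 174.6]), (np.int32(256), np.int32(170), np.int32(3), np.int32(9)))]
(array([0.60399832, 0.05108449, 0.15865743]), np.float64(0.003646846969191946))
yellow [(np.int32(51), array([221. , 188.3]), (np.int32(217), np.int32(183), np.int32(8), np.int32(12)))] [(np.int32(19), array([231.8, 168.2]), (np.int32(230), np.int32(166), np.int32(5), np.int32(5)))]
(array([0.63126058, 0.13768178, 0.15467191]), np.float64(0.007458082288451994))
handle top (array([0.54137114, 0.08732898, 0.20814859]), np.float64(0.019097708343822194))
FR post base [ 0.54799576 -0.02941218  0.012     ] [ 0.54163827 -0.03914085  0.012     ]
sill corner frontleft [0.55880287 0.27276239 0.012     ] [0.52620407 0.17064931 0.012     ]
sill left [0.63524989 0.24049217 0.012     ] [0.56162714 0.26630952 0.012     ]
back right top [ 0.81403812 -0.24432494  0.012     ] [ 0.81798251 -0.10047086  0.012     ]
back left top [0.92115905 0.08452624 0.012     ] [0.92087409 0.20487946 0.012     ]
```

```bash
python3 -m crank '[[10,35,20,0.17],[22,46,20,0.17],[24,48,20,0.17],[24,48,15,0.17],[24,48,10,0.17],[24,48,5,0.17],[24,48,0,0.17],[24,48,0,0.17],[24,48,0,0.17],[24,48,0,0.17],[24,48,0,0.17],[24,48,0,0.17],[24,48,0,0.17],[22,40,0,0.17],[10,10,0,0.04],[0,0,0,0]]'; cat > look.py <<'E'
import sys
from h import *
from cell import readout, vision
n=sys.argv[1]
s=readout.get_state(); c=vision.capture("wrist"); c["T"]=Twrist(s,c)
pickle.dump(c,open(f"pics/{n}.pkl","wb"))
cv2.imwrite(f"pics/{n}.png",cv2.resize(cv2.cvtColor(c["frame"],cv2.COLOR_RGB2BGR),None,fx=1.5,fy=1.5,interpolation=cv2.INTER_CUBIC))
print(s["t"],s["joint_pos"].round(3),s["ee_pos"].round(4),R.from_matrix(Rt(s["tool_rot"])).as_euler("ZYX").round(3),s["contact_force"].round(2),round(s["opening"],4))
E
python3 look.py w1
```

```text
t: 2.15
ee_pos: [0.593, 0.0653, 0.3206]
tool_rot: [-0.001, 0.151, 0.989, -0.0]
contact_force: [-0.1, 0.4, -0.1]
opening: 0.0853
2.15 [ 0.279  0.544 -0.73   1.428  0.365  1.309  0.795] [0.593  0.0653 0.3206] [ 2.839e+00 -1.000e-03 -3.141e+00] [-0.14  0.43 -0.07] 0.0853
```

View pics/w1.png

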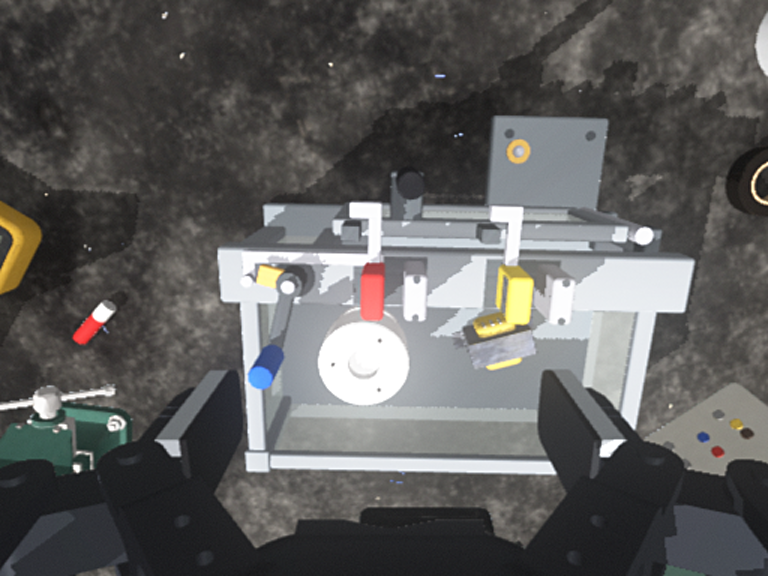

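```bash
python3 - <<'E'
from h import *
c=pickle.load(open("pics/w1.pkl","rb"))
a=cv2.cvtColor(c["frame"],cv2.COLOR_RGB2BGR)[105:265,140:470]; 
cv2.imwrite("pics/w1z1.png",cv2.resize(a[:, :165],None,fx=3.7*1.3,fy=3.7,interpolation=cv2.INTER_CUBIC) if 0 else cv2.resize(a[:,:165],None,fx=3.7,fy=3.7,interpolation=cv2.INTER_CUBIC))
cv2.imwrite("pics/w1z2.png",cv2.resize(a[:,150:315],None,fx=3.7,fy=3.7,interpolation=cv2.INTER_CUBIC))
o=c["T"][:3,3]; print(o, proj(c,o-[0,0,.3]))
E
```

```text
[0.5262244  0.08646351 0.46255975] [260.11511365  95.28200481]
```

View pics/w1z1.png

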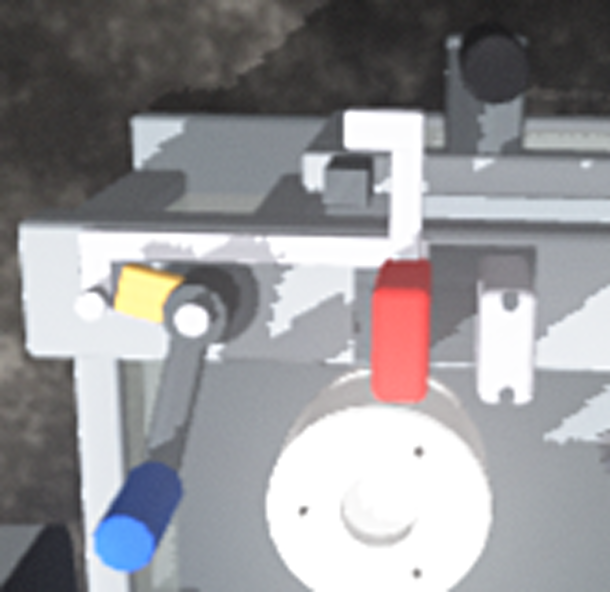

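View pics/w1z2.png

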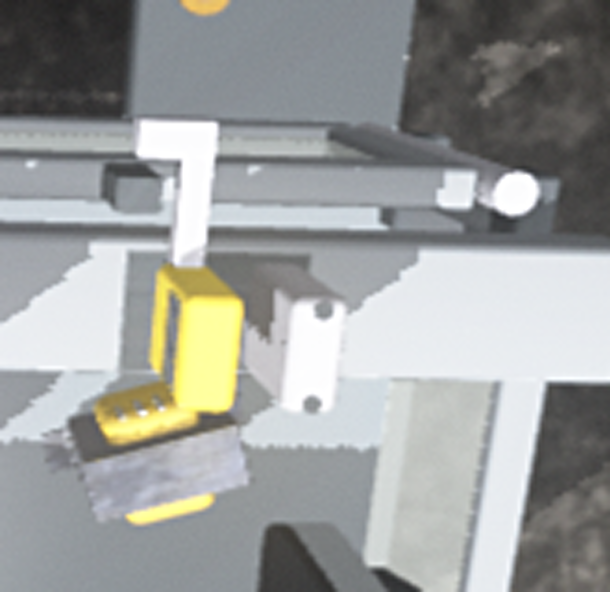

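```bash
python3 - <<'E'
from h import *
c=pickle.load(open("pics/w1.pkl","rb"));s=pickle.load(open("pics/scene0.pkl","rb"));t=pickle.load(open("pics/top0.pkl","rb"))
z1=lambda u,v:(140+u/3.7-.37,105+v/3.7-.37); z2=lambda u,v:(290+u/3.7-.37,105+v/3.7-.37)
P={}
for n,uv,z in [("RT",z1(402,350),.172),("RL",z1(507,348),.172),("YT",z2(212,353),.172),("YL",z2(315,355),.172),
 ("railFR",z1(20,222),.132),("railBR",z1(22,355),.132),("railFL",(692/1.5,257/1.5),.132),("railBL",(688/1.5,311/1.5),.132)]:
    P[n]=onz(c,uv,z); print(n,P[n].round(4))
for a,b in [("RT","RL"),("YT","YL"),("RL","YL"),("RT","YT"),("railFR","railFL"),("railBR","railBL"),("railFR","railBR")]:
    d=P[b]-P[a]; print(a,b,np.linalg.norm(d).round(4),np.arctan2(-d[0],d[1]).round(3))
k=blobs(c["frame"],"blue");print(k)
sk=blobs(s["frame"],"blue",(200,150,275,210))[0];tk=blobs(t["frame"],"blue",(200,150,300,190))[0]
# knob top: scene top-most pt, top-view top
print("knob s-w ctr", tri(ray(s,sk[1]),ray(c,z1(140,515))),"t-w",tri(ray(t,tk[1]),ray(c,z1(140,515))))
print("knobtop s", tri(ray(s,(150+470/5,150+35/5)),ray(c,z1(127,543))),tri(ray(t,(185+488/5,120+212/5)),ray(c,z1(127,543))))
print("handletop", tri(ray(s,(150+507/5,150+105/5)),ray(c,z1(495,68))),tri(ray(t,(185+293/5,120+305/5)),ray(c,z1(495,68))))
print("hingetop", tri(ray(s,(150+296/5,150+305/5)),ray(c,z2(515,193))),tri(ray(t,(185+100/5,120+255/5)),ray(c,z2(515,193))))
for z in (.15,.16,.17): print("boss",z,onz(c,z1(193,320),z).round(4))
E
```

```text
RT [0.6098 0.0491 0.172 ]
RL [0.617  0.0739 0.172 ]
YT [0.6373 0.1346 0.172 ]
YL [0.6453 0.1587 0.172 ]
railFR [ 0.5557 -0.044   0.132 ]
railBR [ 0.591  -0.0582  0.132 ]
railFL [0.6573 0.2586 0.132 ]
railBL [0.695  0.2506 0.132 ]
RT RL 0.0258 -0.282
YT YL 0.0254 -0.323
RL YL 0.0894 -0.323
RT YT 0.0898 -0.311
railFR railFL 0.3191 -0.324
railBR railBL 0.3258 -0.325
railFR railBR 0.038 -1.954
[(np.int32(392), array([176.3, 245.3]), (np.int32(166), np.int32(231), np.int32(23), np.int32(29))), (np.int32(30), array([468.6, 291.1]), (np.int32(466), np.int32(289), np.int32(7), np.int32(6)))]
knob s-w ctr (array([ 0.630432  , -0.02686579,  0.17611649]), np.float64(9.00036823980116e-06)) t-w (array([ 0.63153396, -0.02817409,  0.17512401]), np.float64(0.002079592664618419))
knobtop s (array([ 0.62963892, -0.02667941,  0.19147364]), np.float64(0.0022256265383676626)) (array([ 0.63263253, -0.02852851,  0.18896445]), np.float64(0.0023993352996794274))
handletop (array([0.54748139, 0.08989803, 0.21604874]), np.float64(7.127973441255832e-05)) (array([0.55022905, 0.09011934, 0.18496513]), np.float64(0.00045699045926767267))
hingetop (array([0.63045745, 0.22909835, 0.13086903]), np.float64(0.005206421005640537)) (array([0.63500371, 0.23227005, 0.12321327]), np.float64(0.0023299152920572366))
boss 0.15 [ 0.5919 -0.0036  0.15  ]
boss 0.16 [ 0.5898 -0.0007  0.16  ]
boss 0.17 [0.5877 0.0021 0.17  ]
```

```bash
python3 -m crank '[[19,-46,-20,-0.13],[19,-47,-20,-0.14],[0,0,-50,0],[0,0,-40,0],[0,0,-27,0],[0,0,0,0],[0,0,0,0]]' 60 20; python3 look.py w2
```

```text
t: 3.08
ee_pos: [0.6316, -0.0286, 0.1659]
tool_rot: [0.001, 0.283, 0.959, 0.0]
contact_force: [0.2, 0.6, 0.1]
opening: 0.0511
3.075 [ 0.345  0.713 -0.589  1.55   0.444  1.013  0.628] [ 0.6316 -0.0286  0.1659] [2.568e+00 2.000e-03 3.141e+00] [0.25 0.56 0.1 ] 0.0511
```

View pics/w2.png

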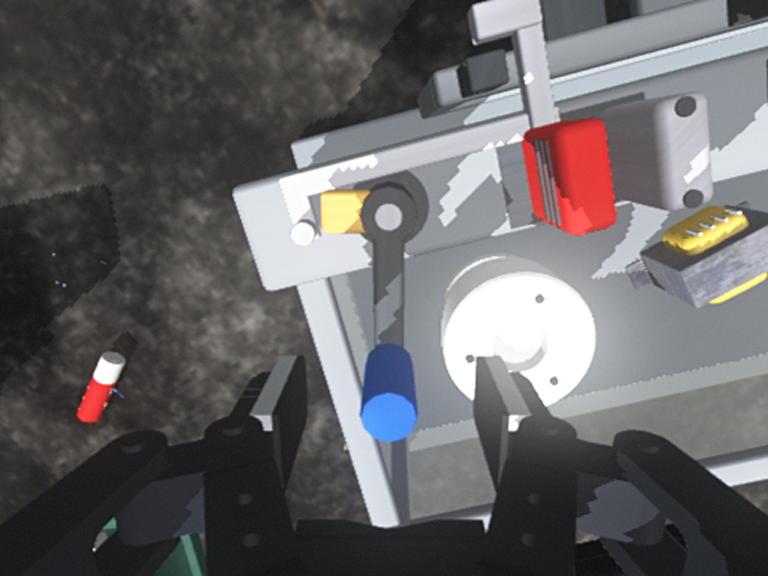

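```bash
python3 -m crank '[[0,0,0,0],[0,0,0,0],[0,0,0,0],[0,0,0,0]]' 0 30; python3 - <<'E'
import numpy as np
a=-.574-np.arange(9)*.157
p=50*np.stack([np.cos(a),np.sin(a)],1);print(np.diff(p,axis=0).round(1))
E
```

```text
t: 3.62
ee_pos: [0.6313, -0.0278, 0.1652]
tool_rot: [0.001, 0.282, 0.959, -0.0]
contact_force: [-1.0, -0.5, 5.4]
opening: 0.015
[[-4.8 -6.2]
 [-5.7 -5.4]
 [-6.5 -4.5]
 [-7.1 -3.4]
 [-7.5 -2.2]
 [-7.8 -1. ]
 [-7.8  0.2]
 [-7.7  1.4]]
```

```bash
python3 -m crank '[[-5,-6,0,-0.157],[-6,-5,0,-0.157],[-6,-5,0,-0.157],[-7,-3,0,-0.157],[-8,-2,0,-0.157],[-8,-1,0,-0.157],[-8,0,0,-0.157],[-8,1,0,-0.157],[0,0,0,0],[0,0,0,0]]'; python3 look.py w3
```

```text
t: 4.88
ee_pos: [0.577, -0.049, 0.1653]
tool_rot: [0.002, 0.792, 0.611, 0.002]
contact_force: [3.4, -1.0, 4.2]
opening: 0.0148
4.875 [ 0.21   0.585 -0.257  1.716  0.187  0.859 -0.384] [ 0.577  -0.049   0.1653] [ 1.315e+00 -1.000e-03  3.137e+00] [ 3.41 -0.99  4.19] 0.0148
```

View pics/w3.png

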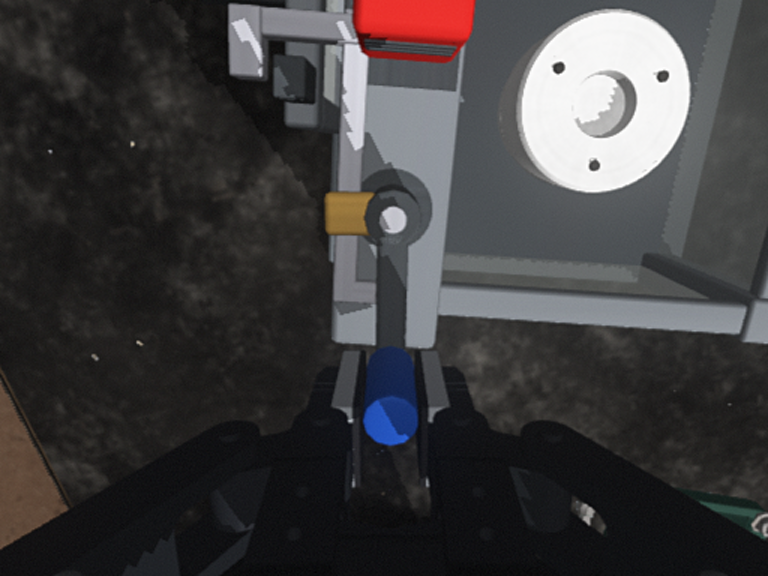

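```bash
python3 -m crank '[[0,0,0,0],[0,0,0,0],[0,0,40,0],[0,0,35,0.165],[6,16,0,0.165],[6,18,0,0.167],[6,18,0,0.167],[6,18,0,0.167],[6,18,0,0.167],[6,18,0,0.167],[2,10,0,0.17],[0,0,0,0.17],[0,0,-25,0],[0,0,-20,0],[0,0,0,0]]' 82 40; python3 look.py w4
```

```text
t: 6.8
ee_pos: [0.6106, 0.067, 0.1917]
tool_rot: [-0.003, 0.16, 0.987, -0.001]
contact_force: [1.3, -0.0, 0.2]
opening: 0.0701
6.8 [ 0.23   0.675 -0.649  1.565  0.447  1.061  0.712] [0.6106 0.067  0.1917] [ 2.82  -0.006 -3.138] [ 1.27 -0.01  0.17] 0.0701
```

View pics/w4.png

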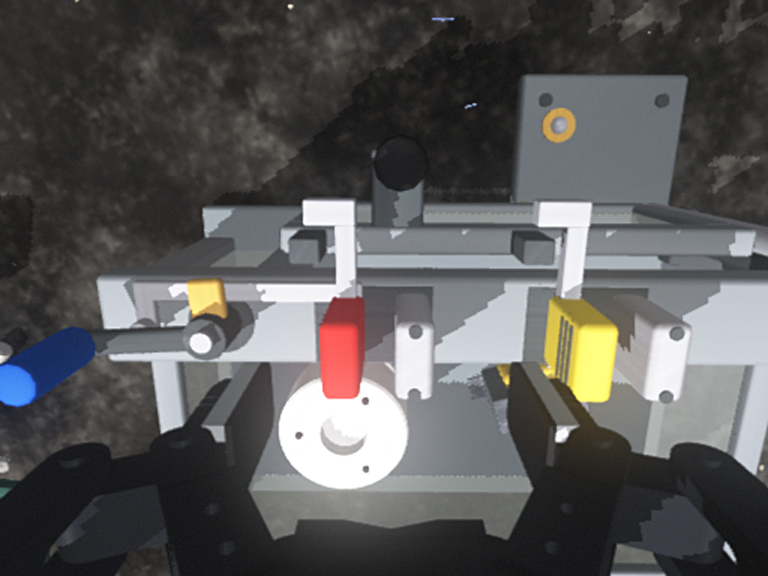

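```bash
python3 - <<'E'
from h import *
c=pickle.load(open("pics/w4.pkl","rb"));w=pickle.load(open("pics/w1.pkl","rb"))
for n,uv in [("RT",(342,358)),("RL",(415,358)),("RLbl",(397,398)),("RLbr",(433,398)),("RTbl",(322,396)),("RTbr",(359,396)),("YL",(665,362))]:
    print(n,onz(c,(uv[0]/1.5,uv[1]/1.5),.172).round(4))
z1=lambda u,v:(140+u/3.7-.37,105+v/3.7-.37)
print("handle",tri(ray(c,(401/1.5,162/1.5)),ray(w,z1(495,68))))
print("knob",onz(c,(17/1.5,385/1.5),.19), "boss",onz(c,(200/1.5,343/1.5),.16),tri(ray(c,(200/1.5,343/1.5)),ray(w,z1(193,320))))
E
```

```text
RT [0.6074 0.0507 0.172 ]
RL [0.6154 0.0749 0.172 ]
RLbl [0.6281 0.0641 0.172 ]
RLbr [0.6322 0.0763 0.172 ]
RTbl [0.6189 0.0389 0.172 ]
RTbr [0.6231 0.0514 0.172 ]
YL [0.6443 0.1575 0.172 ]
handle (array([0.55019788, 0.09057858, 0.18467485]), np.float64(0.0004603200257543738))
knob [ 0.57673516 -0.04587863  0.19      ] boss [ 5.89612308e-01 -4.01184987e-04  1.60000000e-01] (array([ 0.59006668, -0.00119013,  0.15846043]), np.float64(0.00011899285834131206))
```

```bash
python3 -m crank '[[3,1,-15,0],[0,0,-15,0],[0,0,-12,0],[0,0,0,0]]'; python3 -m crank '[[0,0,0,0],[0,0,0,0],[0,0,0,0],[0,0,0,0],[0,0,0,0],[0,0,0,0]]' 0 40;  python3 look.py w5
```

```text
t: 7.35
ee_pos: [0.6151, 0.0681, 0.1508]
tool_rot: [-0.001, 0.161, 0.987, -0.001]
contact_force: [0.7, 0.2, -0.6]
opening: 0.0701
t: 8.1
ee_pos: [0.6165, 0.0675, 0.1534]
tool_rot: [0.001, 0.161, 0.987, -0.001]
contact_force: [-1.6, -3.4, 6.0]
opening: 0.0257
8.1 [ 0.214  0.72  -0.624  1.597  0.484  0.983  0.681] [0.6165 0.0675 0.1534] [ 2.818e+00  2.000e-03 -3.140e+00] [-1.59 -3.44  6.04] 0.0257
```

View pics/w5.png

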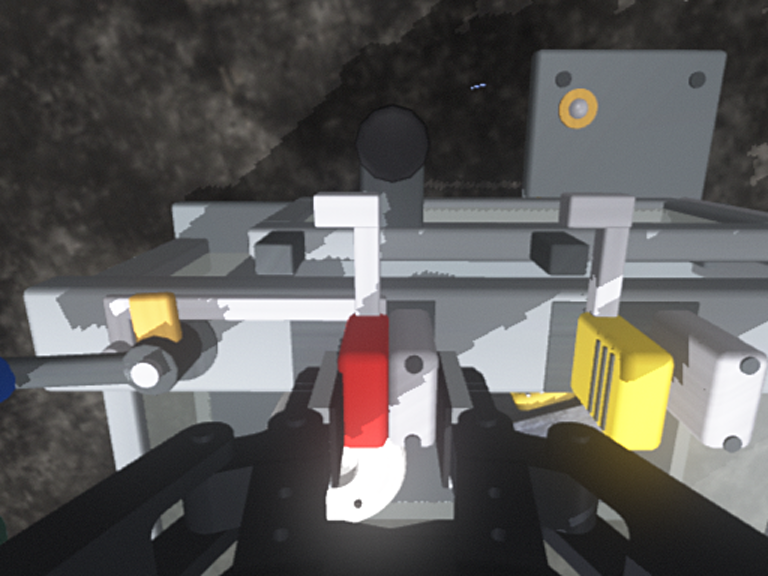

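```bash
python3 -m crank '[[0,0,0,0],[0,0,0,0],[0,0,0,0],[0,0,35,0],[9,28,5,0],[9,29,0,0],[9,28,0,0],[0,0,0,0],[0,0,0,0]]' 82 40;  python3 look.py w6
```

```text
t: 9.28
ee_pos: [0.6428, 0.1526, 0.1919]
tool_rot: [-0.0, 0.161, 0.987, -0.001]
contact_force: [-0.2, -0.5, -0.5]
opening: 0.0701
9.275 [ 0.069  0.739 -0.63   1.426  0.456  1.125  0.613] [0.6428 0.1526 0.1919] [ 2.818 -0.    -3.14 ] [-0.25 -0.52 -0.53] 0.0701
```

View pics/w6.png

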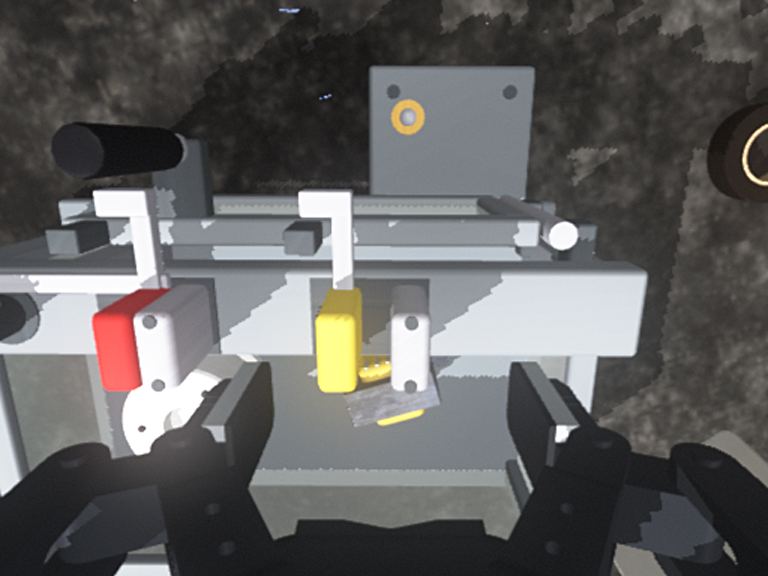

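```bash
python3 -m crank '[[0,0,-15,0],[0,0,-15,0],[0,0,-12,0],[0,0,0,0]]'; python3 -m crank '[[0,0,0,0],[0,0,0,0],[0,0,0,0],[0,0,0,0],[0,0,0,0],[0,0,0,0]]' 0 40;  python3 look.py w7
python3 - <<'E'
from h import *
c=pickle.load(open("pics/w6.pkl","rb"));w=pickle.load(open("pics/w1.pkl","rb"));d=pickle.load(open("pics/w4.pkl","rb"))
z2=lambda u,v:(290+u/3.7-.37,105+v/3.7-.37)
h,_=tri(ray(c,(564/1.5,236/1.5)),ray(w,z2(515,193))); print(h,_)
p,_=tri(ray(c,(78/1.5,150/1.5)),ray(d,(401/1.5,162/1.5))); print(p,_)
E
```

```text
t: 9.82
ee_pos: [0.642, 0.1528, 0.1484]
tool_rot: [-0.002, 0.161, 0.987, -0.001]
contact_force: [-0.7, 0.2, 0.2]
opening: 0.0701
t: 10.58
ee_pos: [0.6438, 0.1532, 0.1515]
tool_rot: [0.001, 0.161, 0.987, 0.0]
contact_force: [0.2, -2.0, 6.0]
opening: 0.0261
10.575 [ 0.062  0.778 -0.612  1.47   0.486  1.045  0.587] [0.6438 0.1532 0.1515] [2.818e+00 2.000e-03 3.141e+00] [ 0.17 -1.97  6.03] 0.0261
[0.63509064 0.23245676 0.1254456 ] 0.00046985833642396906
[0.55016561 0.09076905 0.18663438] 0.0001317345449213212
```

View pics/w7.png

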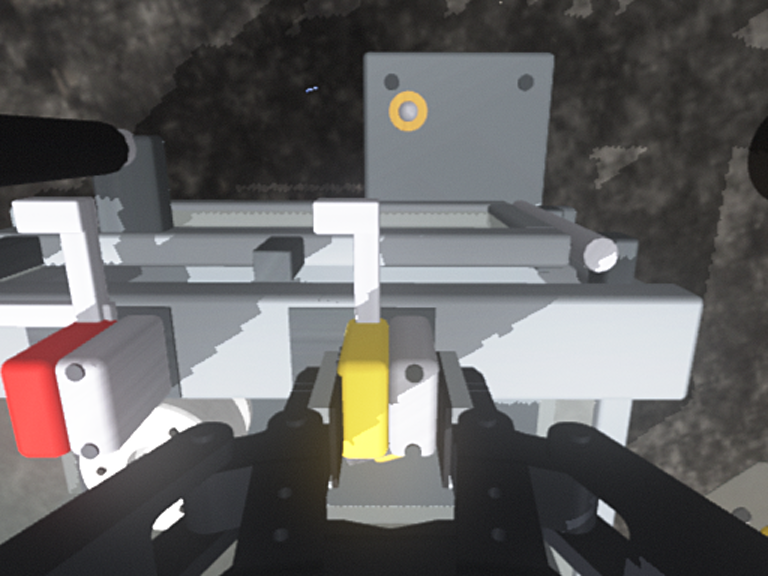

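```bash
python3 -m crank '[[0,0,0,0],[0,0,0,0],[0,0,0,0],[0,0,40,0],[0,0,25,0],[-23,-15,0,0],[-23,-15,0,0],[-23,-16,0,0],[-23,-16,0,0],[0,0,0,0],[0,0,0,0]]' 70 60;  python3 look.py w8
```

```text
t: 12.0
ee_pos: [0.5517, 0.0922, 0.2155]
tool_rot: [0.0, 0.16, 0.987, 0.001]
contact_force: [0.2, -0.4, -0.2]
opening: 0.0599
12.0 [ 0.225  0.567 -0.68   1.701  0.408  1.018  0.652] [0.5517 0.0922 0.2155] [2.819e+00 1.000e-03 3.140e+00] [ 0.19 -0.41 -0.17] 0.0599
```

View pics/w8.png

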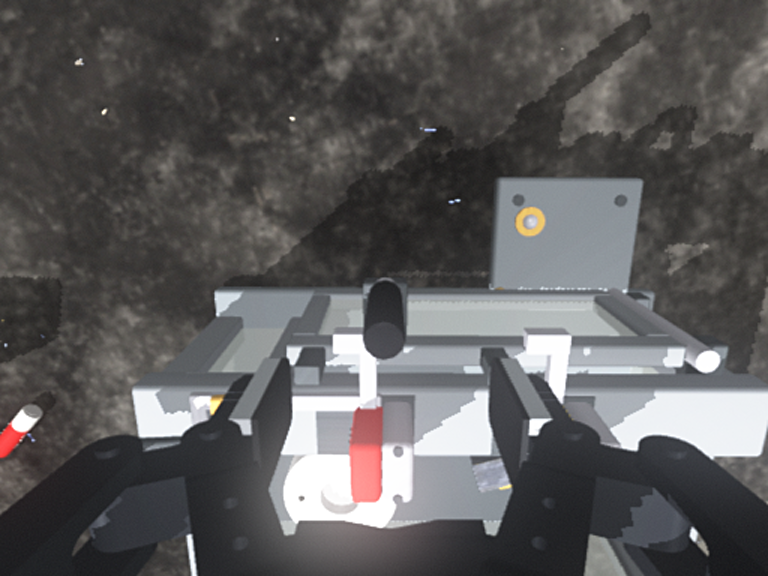

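```bash
python3 -m crank '[[-2,-1,-20,0],[0,0,-25,0],[0,0,-20,0],[0,0,0,0]]'; python3 -m crank '[[0,0,0,0],[0,0,0,0],[0,0,0,0],[0,0,0,0],[0,0,0,0],[0,0,0,0]]' 0 60;  python3 look.py w9; python3 - <<'E'
import numpy as np
r=np.array([.5502-.635,.0907-.2325])*1000; a0=np.arctan2(r[1],r[0]);rr=np.hypot(*r)
for st,N in((.11,14),):
    a=a0-np.arange(N+1)*st; p=rr*np.stack([np.cos(a),np.sin(a)],1);print(np.diff(p,axis=0).round(1).tolist(), p[-1]+[635,232.5])
E
```

```text
t: 12.55
ee_pos: [0.5485, 0.091, 0.1488]
tool_rot: [-0.002, 0.16, 0.987, -0.0]
contact_force: [-0.1, 0.6, 1.1]
opening: 0.0595
t: 13.3
ee_pos: [0.5495, 0.0905, 0.1513]
tool_rot: [0.001, 0.161, 0.987, 0.0]
contact_force: [-0.4, -0.6, 5.7]
opening: 0.0145
13.3 [ 0.196  0.637 -0.634  1.783  0.476  0.878  0.592] [0.5495 0.0905 0.1513] [2.819e+00 2.000e-03 3.141e+00] [-0.37 -0.63  5.68] 0.0145
[[-15.1, 10.2], [-13.8, 11.8], [-12.5, 13.2], [-10.9, 14.5], [-9.3, 15.6], [-7.5, 16.5], [-5.7, 17.3], [-3.7, 17.8], [-1.8, 18.1], [0.2, 18.2], [2.2, 18.0], [4.2, 17.7], [6.1, 17.1], [8.0, 16.3]] [490.65612149 312.89356154]
```

View pics/w9.png

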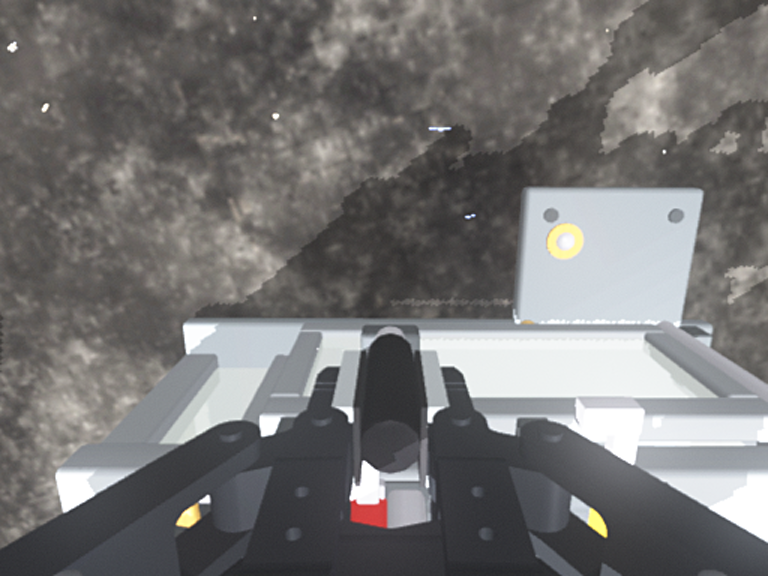

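```bash
python3 -m crank '[[-15,10,0,-0.11],[-14,12,0,-0.11],[-12.5,13,0,-0.11],[-11,14.5,0,-0.11],[-9.5,15.5,0,-0.11],[-7.5,16.5,0,-0.11],[0,0,0,0]]'; python3 look.py w10; python3 - <<'E'
from cell import readout
import numpy as np
p=readout.get_state()["ee_pos"]; d=p[:2]-[.635,.2325]; print(np.hypot(*d), np.arctan2(-.1418,-.0848)-np.arctan2(d[1],d[0]))
E
```

```text
t: 14.22
ee_pos: [0.4803, 0.1732, 0.1513]
tool_rot: [0.001, 0.471, 0.882, 0.001]
contact_force: [2.0, -1.0, 6.8]
opening: 0.0143
14.225 [-0.085  0.537 -0.45   1.914  0.33   0.76  -0.131] [0.4803 0.1732 0.1513] [2.161e+00 1.000e-03 3.139e+00] [ 2.03 -0.99  6.82] 0.0143
0.16567793345237886 0.6599715879000505
```

View pics/w10.png

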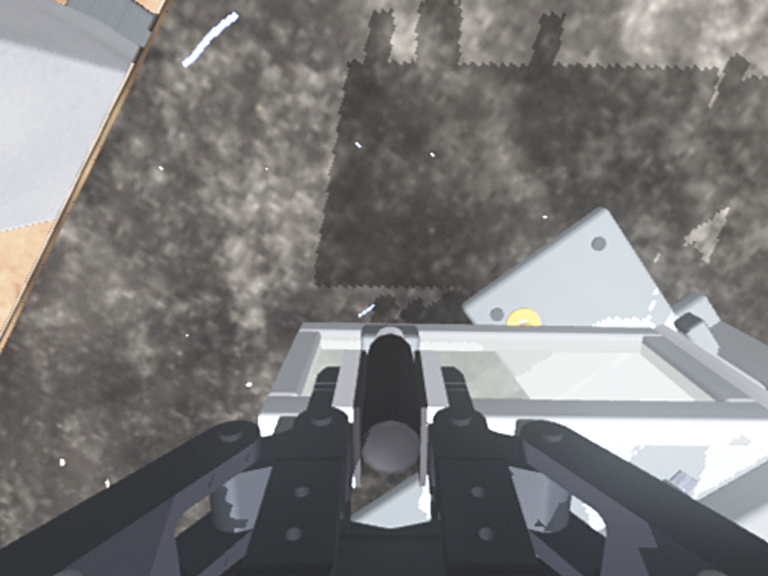

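Gate follows. Continue the arc.

```bash
python3 -m crank '[[-5.5,17,0,-0.11],[-3.5,18,0,-0.11],[-2,18,0,-0.11],[0,18,0,-0.11],[2,18,0,-0.11],[4,17.5,0,-0.11],[6,17,0,-0.11],[3.5,8,0,-0.05],[0,0,0,0],[0,0,0,0],[0,0,0,0],[0,0,0,0]]'; python3 look.py w11; python3 - <<'E'
from h import *
from cell import readout, vision
p=readout.get_state()["ee_pos"]; d=p[:2]-[.635,.2325]; print(np.hypot(*d), np.arctan2(-.1418,-.0848)-np.arctan2(d[1],d[0]))
for n in("scene","top"):
    c=vision.capture(n); f=cv2.cvtColor(c["frame"],cv2.COLOR_RGB2BGR); a=f[120:260,170:320] if n=="top" else f[140:270,140:290]
    cv2.imwrite(f"pics/{n}1.png",cv2.resize(a,None,fx=4,fy=4,interpolation=cv2.INTER_CUBIC)); cv2.imwrite(f"pics/{n}1f.png",f)
E
```

```text
t: 15.78
ee_pos: [0.4859, 0.302, 0.1513]
tool_rot: [0.001, 0.784, 0.621, 0.001]
contact_force: [0.7, -2.2, 7.3]
opening: 0.0146
15.775 [-0.467  0.59  -0.201  1.749  0.156  0.816 -0.974] [0.4859 0.302  0.1513] [ 1.339 -0.     3.139] [ 0.68 -2.21  7.26] 0.0146
0.16450685251138386 -4.815116623110374
```

View pics/w11.png

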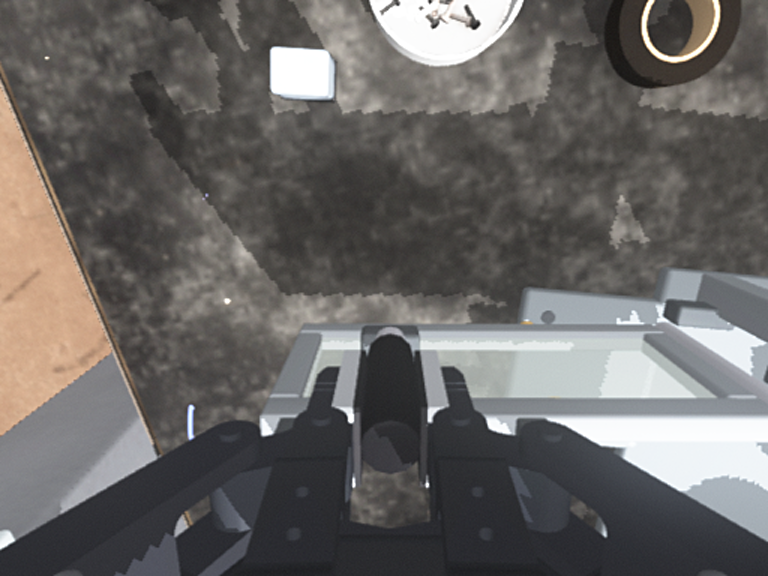

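View pics/scene1.png

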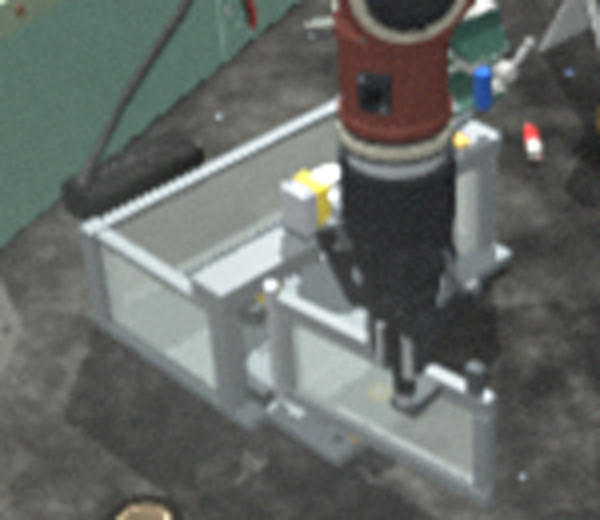

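View pics/top1.png

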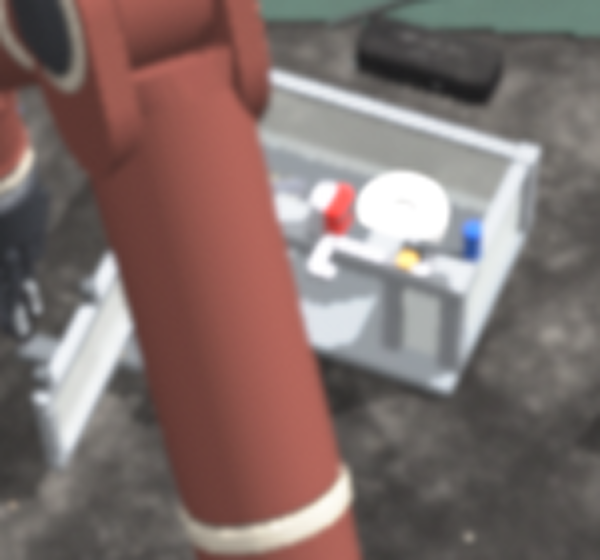

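```bash
python3 - <<'E'
from h import *
s=pickle.load(open("pics/scene0.pkl","rb"));t=pickle.load(open("pics/top0.pkl","rb"))
S=cv2.imread("pics/scene1f.png")[...,::-1].copy();T=cv2.imread("pics/top1f.png")[...,::-1].copy()
a=blobs(S,"blue",(240,140,285,185));b=blobs(T,"blue",(270,165,310,195));print(a[:1],b[:1])
k,e=tri(ray(s,a[0][1]),ray(t,b[0][1]));print(k,e); d=k[:2]-[.590,-.001];print(np.hypot(*d),-.322-np.arctan2(d[1],d[0]))
E
```

```text
[(np.int32(47), array([260.1, 161.5]), (np.int32(258), np.int32(156), np.int32(5), np.int32(12)))] [(np.int32(25), array([287.4, 179.2]), (np.int32(286), np.int32(176), np.int32(4), np.int32(8)))]
[ 0.57619602 -0.04780682  0.17426932] 0.0005186140735114736
0.048799876545822844 1.5355803905139132
```

Lever at about 1.53 rad, gate at about 1.47 rad, both catches home, and the arm is still gripping. Handing in.

```bash
python3 - <<'E'
from cell import readout, workorder
s=readout.get_state(); print(s["t"],abs(s["dq"]).max(),s["contact_force"],s["opening"])
print(workorder.job_done())
E
```

```text
15.925 0.0010745061801794961 [ 1.00401943 -1.55327074  7.58719424] 0.014684623670032369
the job is handed in; nothing more can be done
None
```

I did all the steps in the order asked and handed the job in at about 15.9 s, with the gripper still holding the gate open. `job_done()` gives no verdict, so what follows is from my own measurements.

- **Cam lever:** I gripped the knob and turned it clockwise. The last camera check put it at about 1.53 rad, and it needs to be beyond 1.25.
- **Catches:** I squeezed the red one against its lug first, then the yellow one. The close-up pictures show both tabs flush against their lugs, and the fingers stopped at about 26 mm, close to the 28 mm closed size. In the final pictures the arm partly blocks the view, but both tabs still appear closed.
- **Gate:** I gripped the handle at 60 N and drew it round past the detent. From the tool position it stands at about 1.47 rad (84°), and it needs to be beyond 1.3. The arm was at rest at hand-in.
- **Hold:** The fingers were closed to 14.7 mm on the 16 mm post. The sideways force on the tool was about 2 N, which matches the spring's pull.
- **Loose things:** I kept the arm well above them and touched none, but I did not measure their positions again at the end.

My first estimate of the handle's top height from the scene and overhead cameras disagreed by about 30 mm. Pairs of wrist views gave 185 to 187 mm, and I used that.

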